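Refit a tumble dryer's timer knob and hold its start switch in

TASK

The dryer's control module lies face up on the table with its timer knob off. Pick up the big timer knob (the one with the raised grip bar), turn it so that the flat in its bore matches the flat on the timer shaft, and push it fully home on the shaft. Then press knob and shaft in against the start spring as far as they go and finish like that, with the gripper still on the knob keeping it pressed in; leave the other things on the table and the temperature selector alone.

Things in the scene. Friction and masses are not known exactly. Their poses are not given: they have to be found in the camera images.
- timer_knob: Loose black timer knob, about 80 g, standing bore down: round skirt 54 mm across, 16 mm high; on it a grip bar 12 mm thick, 42 mm long, from 16 to 42 mm above the origin, along the knob's x axis. The bar's +x end has a pointed nose (to 27 mm from the axis) and a white line on top; the -x end is square. Origin: centre of the underside, z up.
- knob_bore_end (a point): Closed end of the knob's bore, on the axis 13 mm above the knob's origin; same axes. The bore opens below, is D-shaped, 13.4 mm across, 13 mm deep, flat 2.6 mm from the axis on the pointer side (+x), round of the mouth countersunk 1.3 mm. Play on the shaft 0.6 to 0.7 mm, no grip; slides on freely with x axes within 0.2 rad (forced on over 0.35 rad askew is wrong). Meets shaft_tip when home.
- shaft_tip (a point): Tip centre of the bare upright steel D-shaft, 12 mm thick, in the larger black dial of the control module. Released it stands 20 mm out of the fascia, 85 mm above the table. z up; x points out of the flat (2 mm from the axis, full length; square-cut tip). It turns with the timer (against 0.025 N m) and may stand at any angle; any will do.
- start_push (a joint): How far the timer shaft is pushed in (m): 0 released, 0.004 fully in. A spring pushes it out: 5 N to start moving, 10 N fully in, then a hard stop. With the knob home and fully in, the skirt is still 3 mm clear of the fascia.
- panel: The dryer's control module: steel box with aluminium fascia, 150 mm (x) by 360 mm (y) by 65 mm high, lying face up, fixed. Origin: centre of its underside; z up, y along its length. The timer shaft stands on the fascia at x = 0, y = +60 mm; the temperature selector, already fitted, at x = 0, y = -105 mm.
- temp_mark (a point): Outer end of the white mark on the temperature selector: a plain round black knob 33 mm across and 18 mm high fitted on the control module (it turns easily; leave it).
- small_knob: Bystander: a loose spare selector knob, a plain round black knob 33 mm across and 20 mm high without a grip bar. Origin: centre of the underside.
- capacitor: Bystander: an upright aluminium motor capacitor, 40 mm across, 67 mm high with its tabs. Origin: centre of the underside.
- drum_roller: Bystander: a dryer drum roller, a black rubber wheel 56 mm across and 24 mm high with a white hub, lying flat. Origin: centre of the underside.
- screwdriver: Bystander: a screwdriver about 0.2 m long lying in front of the control module.
- lint_brush: Bystander: a brush with a wooden handle lying on the right of the table.

How it is judged:
By the outcome, as a careful person would: the job done as asked, in the order asked, and still so for the second after the job is handed in, while the arm keeps its last pose, push and grip.
It also fails if it takes over 42 s, if anything falls off the work surface, if the arm or the gripper's body presses on something with over 40 N, if the wrist force passes 120 N, or if a joint passes its speed limit or range.

ROBOT

A 7-joint arm with a two-finger parallel gripper is mounted at the origin on the work surface. World frame = base frame: x ahead of the robot, y to its left, z up, the work surface at z = 0. Lengths are in m, angles in rad, forces in N, time in s.
With the tool pointing down it reaches from about 0.425 to 0.825 m from the base axis. Payload 3.6 kg.
Tool frame: the origin (TCP) lies midway between the tips of the shut fingers; the grasp point (between the pads) lies 19 mm behind it; z points along the fingers, y is the line along which they close (so a half turn about z gives the same grasp; the last joint's range is limited). The gripper opens to 85 mm and grips with 20 to 120 N. Pads are 22 mm wide; open, the fingers measure 114 mm over their backs; the gripper's body (76 mm by 85 mm) begins 54 mm behind the grasp point. The pads swing forward as they close: fully open they stand 13 mm farther back than shut.
Start: joints at [-1.169, 0.615, -0.013, 1.423, 0.008, 1.103, -0.04], TCP at [0.27, 0.591, 0.231] pointing down, gripper open.
Joint ranges: [-3.12, 3.12], [-0.3, 2.06], [-1.34, 1.32], [0.26, 2.42], [-1.36, 4.5], [0.01, 1.98], [-2.84, 2.84]. Speed limits (rad/s): [2.79, 2.79, 3.14, 3.14, 3.14, 3.14, 3.14].

INTERFACE

Orientations are given as a unit quaternion [w, x, y, z].
In Python, from bench import move_to, move_linear, move_j, move_gripper, sleep, ik, sense, grab_frame, get_calibration, MotionError, finish_job, spot_in, tip_of gives the robot as it stands. Calls block until the motion is done:
- move_to(position, orientation): joint-space move of the TCP to a pose.
- move_linear(position, rotation=None, max_speed=0.15): straight line of the TCP; rotation=None keeps the orientation; max_speed is the mean speed in m/s.
- move_j(angles): joint-space move.
- move_gripper(opening): opening from 0.0 (shut) to 1.0 (fully open); the grip force is fixed at half the most; returns when the fingers have stopped.
- sleep(seconds).
- ik(position, orientation): joint angles nearest the present ones, or None.
- sense(): the state.
- grab_frame(name): name is "side" or "top"; returns the picture (400x640x3 uint8, red, green, blue); there is no depth.
- get_calibration(name): a dict with "fx", "fy", "cx", "cy" (pixels), "world_to_cam" (4x4, takes a point from world to camera coordinates). Camera axes: x right, y up, looking along -z (the intrinsics and any distortion apply to the point x, -y, -z); pixel columns grow to the right and rows downward; lengths in m; the calibration is good to about 2 mm. A picture is of the moment at which its call begins. get_calibration takes no time and is no camera call.
A pose or a line that the arm cannot do raises MotionError and nothing moves.
- finish_job(): hands the job in; it is judged then, once.
Trained networks look in the newest picture that a camera, given by its name, has taken for a name from the list of things; names that differ only in an ending like _2 or _b are one class to them, and where a whole thing is asked for, a point or a joint stands for the part that bears it (a point fixed in the world has none). Each returns a list of dicts, best first, with "conf" (0 to 1); they miss things now and then, are a little off and sometimes report something else, mostly with a low value. They report only what shows in the picture. A call takes as long as a camera call.
- spot_in(query, camera): "position" ([x, y, z] in m, in world coordinates, good to about 4 mm: the middle of the surface that is visible of it).
- tip_of(query, camera): "position" ([x, y, z] in m, in world coordinates, good to about 4 mm: a listed point, or the origin of a listed thing).
The state is a dict: "t": time; "q": joint angles; "qvel": joint speeds; "tau": joint torques, N m; "tcp_pos": TCP position; "tcp_rot": TCP orientation; "ft_force": force on the tool from outside, world axes, zero at the start; "moment": the same for the moment, N m; "finger_gap": opening from 0.0 (shut) to 1.0 (fully open); "grasp_force": force on a finger pad.
Only numpy, scipy, OpenCV 4.12 (cv2) and the standard library are available. Lean on these libraries where they do the work, as an engineer would, in place of code of your own. Each camera call takes 0.05 s, during which the arm holds its last target. There are 200 camera calls.

## Working session

There is one attempt and no reset: what is moved stays moved. The work goes in short steps, each a Python script; the robot and the scene stay as the last script left them, time stands still between calls to the robot, and variables do not carry over. Pictures are saved under pics/ and viewed, at most 10 in all, crops included, and the job is handed in when it is done.

```bash
mkdir -p pics; ls
python3 - <<'E'
from bench import *
import cv2,numpy as np
for c in ("top","side"):
    f=grab_frame(c); cv2.imwrite(f"pics/{c}0.png",f[:,:,::-1])
    k=get_calibration(c); print(c,{a:(np.round(b,3).tolist()) for a,b in k.items()})
    for q in ("timer_knob","shaft_tip","knob_bore_end","panel","temp_mark","small_knob"):
        print(q,[(np.round(d["position"],3).tolist(),round(d["conf"],2)) for d in tip_of(q,c)[:3]])
s=sense();print(s["t"],s["tcp_rot"],s["ft_force"],s["finger_gap"])
E
```

```text
pics
top {'fx': 372.954, 'fy': 372.954, 'cx': 314.899, 'cy': 200.649, 'world_to_cam': [[-0.009, -1.0, -0.013, -0.024], [0.989, -0.011, 0.148, -0.506], [-0.148, -0.011, 0.989, -1.08], [0.0, 0.0, 0.0, 1.0]]}
timer_knob [([0.412, 0.348, 0.003], 0.75)]
shaft_tip []
knob_bore_end [([0.41, 0.346, 0.013], 0.55), ([0.579, -0.178, -0.003], 0.4)]
panel [([0.578, -0.179, -0.0], 0.85)]
temp_mark [([0.596, -0.267, 0.086], 0.5)]
small_knob [([0.531, 0.211, 0.003], 0.4)]
side {'fx': 482.705, 'fy': 482.705, 'cx': 320.336, 'cy': 203.413, 'world_to_cam': [[-0.992, -0.123, 0.005, 0.505], [0.072, -0.546, 0.835, -0.13], [-0.1, 0.829, 0.55, -1.108], [0.0, 0.0, 0.0, 1.0]]}
timer_knob [([0.407, 0.349, -0.003], 0.61)]
shaft_tip [([0.564, -0.122, 0.084], 0.59)]
knob_bore_end [([0.411, 0.345, 0.014], 0.93)]
panel [([0.578, -0.174, 0.004], 0.58)]
temp_mark [([0.598, -0.268, 0.081], 0.64), ([0.578, -0.176, 0.0], 0.47)]
small_knob [([0.53, 0.211, 0.001], 0.65)]
0.7 [-1.68382922e-05  2.12276470e-01  9.77209650e-01  6.70882088e-06] [ 0.91122066 -0.03672537 -0.0458567 ] 0.9966243150898932
```

```bash
cat > h.py <<'E'
from bench import *
import cv2,numpy as np
def project(c,p):
    k=get_calibration(c);q=np.array(k["world_to_cam"])@np.append(p,1)
    return np.array([k["cx"]+k["fx"]*q[0]/-q[2],k["cy"]-k["fy"]*q[1]/-q[2]])
def ray(c,uv,z):
    k=get_calibration(c);W=np.linalg.inv(np.array(k["world_to_cam"]))
    d=W[:3,:3]@np.array([(uv[0]-k["cx"])/k["fx"],-(uv[1]-k["cy"])/k["fy"],-1.]);o=W[:3,3]
    return o+d*(z-o[2])/d[2]
def crop(c,p,r,s,name):
    f=grab_frame(c);u,v=np.round(project(c,p)).astype(int);x,y=max(u-r,0),max(v-r,0)
    g=cv2.resize(f[y:v+r,x:u+r],None,fx=s,fy=s,interpolation=cv2.INTER_CUBIC)
    print(name,"origin",x,y,"scale",s);return g[:,:,::-1]
E
python3 - <<'E'
from h import *
a=[crop("top",[.41,.348,.04],32,6,"knobtop"),crop("side",[.41,.348,.03],32,6,"knobside")]
b=[crop("top",[.57,-.12,.08],32,6,"shtop"),crop("side",[.57,-.12,.08],32,6,"shside")]
im=cv2.resize(np.vstack([np.hstack(a),np.hstack(b)]),(600,600)); cv2.imwrite("pics/c1.png",im)
E
```

```text
knobtop origin 156 202 scale 6
knobside origin 320 323 scale 6
shtop origin 314 144 scale 6
shside origin 270 154 scale 6
```

View pics/top0.png

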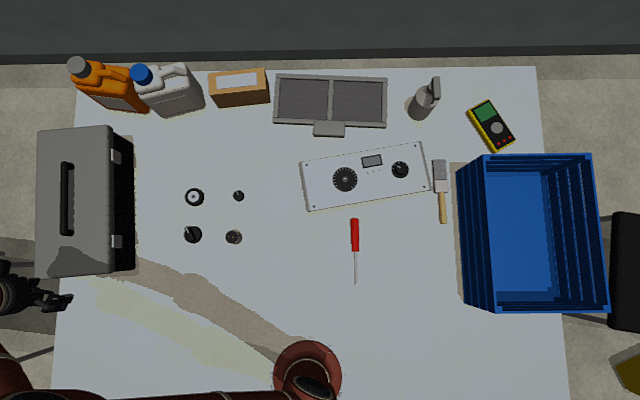

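View pics/c1.png

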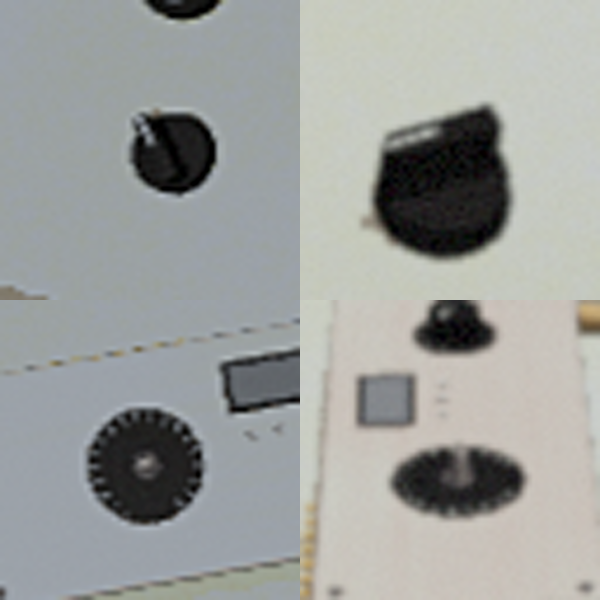

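View pics/side0.png

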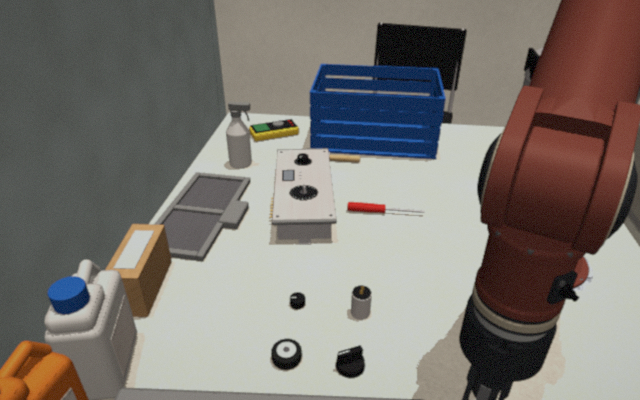

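The pictures show the knob at about (192,234) in top and (350,360) in side, with its white nose line pointing to the upper left in top. The shaft is at about (345,179) in top and (304,190) in side. Next I'll measure both more closely from averaged frames.

Run:
```python
from h import *
n=[338.8,353.3];t=[361,346]
print("side bar",ray("side",n,.042),ray("side",t,.042))
print("top bar",ray("top",[156+137/4.69,202+120/4.69],.042),ray("top",[156+187/4.69,202+180/4.69],.042))
print("shaft top",ray("top",[314+147/4.69,144+163/4.69],.085),"dial centre",ray("top",[314+146/4.69,144+166/4.69],.066))
rows=[]
for c in ("top","side"):
    fs=np.mean([grab_frame(c).astype(float) for _ in range(8)],0); np.save(f"avg_{c}.npy",fs)
    for p,r in (([.566,-.122,.08],12),([.41,.347,.035],16)):
        u,v=np.round(project(c,p)).astype(int)
        g=fs[v-r:v+r,u-r:u+r]; g=np.clip((g-g.min())/(g.max()-g.min() if r==16 else 150)*255*(1.5 if r==16 else 1),0,255)
        print(c,u-r,v-r,380/(2*r))
        rows.append(cv2.resize(g[:,:,::-1].astype(np.uint8),(290,290),interpolation=cv2.INTER_NEAREST))
    u,v=np.round(project(c,[.566,-.122,.085])).astype(int)
    print(c,u-6,v-6);print(fs[v-6:v+7,u-6:u+7].mean(2).astype(int))
cv2.imwrite("pics/c2.png",np.vstack([np.hstack(rows[:2]),np.hstack(rows[2:])]))
```

```text
side bar [0.43280252 0.35639172 0.042     ] [0.39565258 0.3356848  0.042     ]
top bar [0.42901263 0.35585586 0.042     ] [0.39093669 0.3226851  0.042     ]
shaft top [ 0.56199737 -0.11842612  0.085     ] dial centre [ 0.56405957 -0.11913694  0.066     ]
top 334 166 15.833333333333334
top 173 218 11.875
top 341 171
[[ 33  28  31  30  32  31  29  36  32  23  96  76  16]
 [ 30  31  30  31  31  31  31  30  30  27  44  33  13]
 [ 31  32  32  31  32  32  31  31  30  31  27  29  96]
 [ 32  31  31  31  30  31  32  32  31  31  31  28  44]
 [ 32  31  30  29  29  28  30  32  31  33  32  32  27]
 [ 32  28  42  44  58  48  29  31  32  31  32  30  29]
 [ 29  48  64  64  88  83  47  28  30  31  31  33  30]
 [ 27  38 101 149 139  97  59  35  31  32  33  32  32]
 [ 26  60 105 117 106  77  68  52  31  31  32  32  31]
 [ 29  46  73  76  64  62  58  39  31  33  32  33  31]
 [ 32  28  59  77  86  72  41  30  32  32  33  33  32]
 [ 32  31  34  39  42  38  32  32  33  33  33  33  30]
 [ 34  33  31  30  32  31  31  33  33  33  33  32  30]]
side 292 174 15.833333333333334
side 336 337 11.875
side 298 178
[[189 182 174 184 191 192 193 193 192 192 192 193 192]
 [191 187 184 188 192 193 194 192 192 193 193 193 192]
 [192 192 191 192 193 193 193 193 192 193 193 192 192]
 [193 192 192 193 193 193 193 192 193 193 193 193 192]
 [193 192 193 193 193 193 193 194 194 193 193 194 193]
 [193 194 193 194 193 189 190 193 194 194 194 194 193]
 [187 183 181 182 181 171 172 180 182 181 182 186 189]
 [158 137 121 128 141 137 140 133 119 115 127 148 165]
 [110  80  49  64  89 115 138 111  64  52  84 104 101]
 [ 54  42  28  37  64  98 121  96  53  34  48  56  51]
 [ 31  30  30  38  59  84 105  86  51  30  30  32  32]
 [ 25  30  35  46  57  81  99  88  54  33  30  30  29]
 [ 30  34  52  63  65  80  96  89  64  37  32  29  29]]
```

View pics/c2.png

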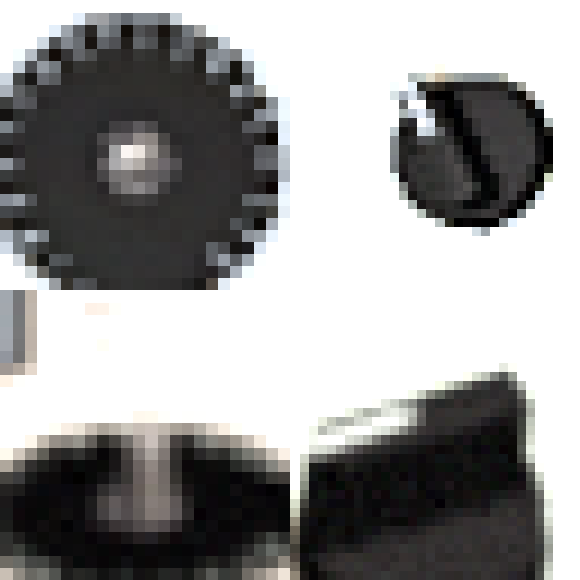

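The pictures show the knob's white line running up-left along the bar in the top view. The shaft tip is a lopsided bright patch at about (344.5,178), with a grey hub around it. I'll fit simple rendered models to get the knob pose and the shaft angle.

```bash
cat > fit.py <<'E'
from h import *
from scipy.optimize import minimize
S=12
def proj(c,P):
    return np.array([project(c,p) for p in P])
def mask(polys,u0,v0,n,off=(0,0)):
    """label image, supersampled -> list of coverage maps (painter order)"""
    L=np.zeros((n*S,n*S),np.uint8)
    for i,p in polys:
        q=((p+np.array(off)+.5-[u0,v0])*S-.5)*16
        cv2.fillPoly(L,[np.round(q).astype(np.int32)],i,shift=4)
    return L
def cover(L,k,n,blur=.5):
    return np.array([cv2.resize(cv2.GaussianBlur((L==i).astype(np.float32),(0,0),blur*S),(n,n),interpolation=cv2.INTER_AREA) for i in range(k)])
hull=lambda p:cv2.convexHull(p.astype(np.float32))[:,0]
A=np.linspace(0,2*np.pi,48,endpoint=False)
circ=lambda x,y,r,z:np.c_[x+r*np.cos(A),y+r*np.sin(A),0*A+z]
def Dsec(th,r=6e-3,f=2e-3):
    a=np.arccos(f/r);t=np.linspace(a,2*np.pi-a,40)+th
    return np.c_[r*np.cos(t),r*np.sin(t)]
def resid(M,I):
    X=M.reshape(len(M),-1).T;Y=I.reshape(-1)
    w,*_=np.linalg.lstsq(X,Y,rcond=None);return ((X@w-Y)**2).mean(),w
def knob_polys(c,x,y,th,z0=0.):
    R=np.array([[np.cos(th),-np.sin(th)],[np.sin(th),np.cos(th)]])
    b=np.array([[-21,-6],[19,-6],[27,0],[19,6],[-21,6]])*1e-3@R.T+[x,y]
    w=np.array([[6,-1],[24,-1],[24,1],[6,1]])*1e-3@R.T+[x,y]
    zz=lambda B,z:np.c_[B,np.full(len(B),z+z0)]
    return [(1,hull(proj(c,np.r_[circ(x,y,.027,z0),circ(x,y,.027,.016+z0)]))),
            (2,hull(proj(c,np.r_[zz(b,.016),zz(b,.042)]))),(3,proj(c,zz(b,.042))),(4,proj(c,zz(w,.042)))]
def knob_cost(c,I,u0,v0,n,x,y,th,z0=0.):
    return resid(cover(mask(knob_polys(c,x,y,th,z0),u0,v0,n),5,n),I)[0]
E
cat > run1.py <<'E'
from fit import *
n=36
for c in ("top","side"):
    F=np.load(f"avg_{c}.npy").mean(2);u,v=np.round(project(c,[.411,.345,.02])).astype(int)-n//2
    nn=min(n,400-v);I=F[v:v+n,u:u+n]
    best=min((minimize(lambda p:knob_cost(c,I,u,v,n,p[0]/100,p[1]/100,p[2]),[41.1,34.5,t],method="Nelder-Mead",options=dict(initial_simplex=[[41.1,34.5,t],[41.5,34.5,t],[41.1,34.9,t],[41.1,34.5,t+.3]],xatol=1e-3,maxfev=120)) for t in (.3,.7)),key=lambda r:r.fun)
    print("knob",c,best.x,best.fun)
n=40
for c in ("top","side"):
    F=np.load(f"avg_{c}.npy").mean(2);u,v=np.round(project(c,[.564,-.119,.066])).astype(int)-n//2
    I=F[v:v+n,u:u+n]
    def dc(p):
        L=mask([(1,proj(c,circ(p[0]/100,p[1]/100,p[2]/100,.066))),(0,proj(c,circ(p[0]/100,p[1]/100,.0,.066)))],u,v,n)
        M=cover(L,2,n);return resid(M,I)[0]
    b=minimize(dc,[56.4,-11.9,3.3],method="Nelder-Mead",options=dict(initial_simplex=[[56.4,-11.9,3.3],[56.8,-11.9,3.3],[56.4,-11.5,3.3],[56.4,-11.9,3.5]],maxfev=150)).x
    print("dial",c,b)
    m=18;uu,vv=np.round(project(c,[b[0]/100,b[1]/100,.072])).astype(int)-m//2;J=F[vv:vv+m,uu:uu+m]
    # ignore ticks: only use pixels within 13 mm of the axis region
    K=np.zeros((m,m),bool);Lm=mask([(1,hull(proj(c,np.r_[circ(b[0]/100,b[1]/100,.014,.066),circ(b[0]/100,b[1]/100,.008,.086)])))],uu,vv,m);K=cover(Lm,2,m,.1)[1]>.9
    if c=="side": K&=(np.arange(m)[:,None]+vv)>=188
    res=[]
    for th in np.arange(0,2*np.pi,.1745):
        bb=(1e9,)
        for dx in np.arange(-2,2.1,1):
          for dy in np.arange(-2,2.1,1):
            x,y=b[0]/100+dx*1e-3,b[1]/100+dy*1e-3;D=Dsec(th)+[x,y]
            zz=lambda B,z:np.c_[B,np.full(len(B),z)]
            f=D[[0,-1]]
            ls=[(2,hull(proj(c,np.r_[zz(D,.065),zz(D,.085)])))]
            C=-np.array(get_calibration(c)["world_to_cam"])[:3,:3].T@np.array(get_calibration(c)["world_to_cam"])[:3,3]
            if (C[0]-x)*np.cos(th)+(C[1]-y)*np.sin(th)>.002: ls.append((4,hull(proj(c,np.r_[zz(f,.065),zz(f,.085)]))))
            ls.append((3,proj(c,zz(D,.085))))
            hb=[(1,proj(c,circ(x,y,.0085,.067)))]
            M=cover(mask(hb+ls,uu,vv,m),5,m)
            r,w=resid(M[:,K],J[K])
            if r<bb[0]: bb=(r,dx,dy,w.astype(int).tolist())
        res.append((round(th,2),)+bb)
    res.sort(key=lambda r:r[1]); print(c,K.sum())
    for r in res[:10]: print(r)
    print("worst",res[-1])
E
time python3 run1.py
```

```text
Traceback (most recent call last):
  File "run1.py", line 6, in <module>
    best=min((minimize(lambda p:knob_cost(c,I,u,v,n,p[0]/100,p[1]/100,p[2]),[41.1,34.5,t],method="Nelder-Mead",options=dict(initial_simplex=[[41.1,34.5,t],[41.5,34.5,t],[41.1,34.9,t],[41.1,34.5,t+.3]],xatol=1e-3,maxfev=120)) for t in (.3,.7)),key=lambda r:r.fun)
  File "run1.py", line 6, in <genexpr>
    best=min((minimize(lambda p:knob_cost(c,I,u,v,n,p[0]/100,p[1]/100,p[2]),[41.1,34.5,t],method="Nelder-Mead",options=dict(initial_simplex=[[41.1,34.5,t],[41.5,34.5,t],[41.1,34.9,t],[41.1,34.5,t+.3]],xatol=1e-3,maxfev=120)) for t in (.3,.7)),key=lambda r:r.fun)
              ~~~~~~~~^^^^^^^^^^^^^^^^^^^^^^^^^^^^^^^^^^^^^^^^^^^^^^^^^^^^^^^^^^^^^^^^^^^^^^^^^^^^^^^^^^^^^^^^^^^^^^^^^^^^^^^^^^^^^^^^^^^^^^^^^^^^^^^^^^^^^^^^^^^^^^^^^^^^^^^^^^^^^^^^^^^^^^^^^^^^^^^^^^^^^^^^^^^^^^^^^^^^^^^^^^
  File "run1.py", line 6, in <lambda>
    best=min((minimize(lambda p:knob_cost(c,I,u,v,n,p[0]/100,p[1]/100,p[2]),[41.1,34.5,t],method="Nelder-Mead",options=dict(initial_simplex=[[41.1,34.5,t],[41.5,34.5,t],[41.1,34.9,t],[41.1,34.5,t+.3]],xatol=1e-3,maxfev=120)) for t in (.3,.7)),key=lambda r:r.fun)
                                ~~~~~~~~~^^^^^^^^^^^^^^^^^^^^^^^^^^^^^^^^^^
  File "fit.py", line 32, in knob_cost
    return resid(cover(mask(knob_polys(c,x,y,th,z0),u0,v0,n),5,n),I)[0]
                            ~~~~~~~~~~^^^^^^^^^^^^^
  File "fit.py", line 29, in knob_polys
    return [(1,hull(proj(c,np.r_[circ(x,y,.027,z0),circ(x,y,.027,.016+z0)]))),
                    ~~~~^^^^^^^^^^^^^^^^^^^^^^^^^^^^^^^^^^^^^^^^^^^^^^^^^^^
  File "fit.py", line 5, in proj
    return np.array([project(c,p) for p in P])
                     ~~~~~~~^^^^^
  File "h.py", line 4, in project
    k=get_calibration(c);q=np.array(k["world_to_cam"])@np.append(p,1)
ValueError: time passes only in moves, steps and waits

real	0m5.949s
user	0m3.986s
sys	0m0.470s
```

Calibration is a remote call, so I'll cache it and vectorise the projection.

```bash
python3 - <<'E'
s=open("h.py").read()
s=s.replace("def project","import functools\n_gc=get_calibration\nget_calibration=functools.lru_cache(None)(lambda c:{k:np.array(v) for k,v in _gc(c).items()})\ndef project",1)
open("h.py","w").write(s)
f=open("fit.py").read()
f=f.replace("    return np.array([project(c,p) for p in P])","""    k=get_calibration(c);q=np.c_[P,np.ones(len(P))]@k["world_to_cam"].T
    return np.c_[k["cx"]-k["fx"]*q[:,0]/q[:,2],k["cy"]+k["fy"]*q[:,1]/q[:,2]]""")
open("fit.py","w").write(f)
E
time python3 run1.py; python3 -c "
from h import *
print(sense()['t'])"
```

```text
knob top [41.15487713 34.4680276   0.51983171] 176.68539465094912
knob side [41.34181972 34.73431474  0.46124885] 537.0574108447466
dial top [ 56.5428981  -11.75483812   3.63909606]
top 59
(np.float64(3.84), np.float64(109.37679379551588), np.float64(-2.0), np.float64(0.0), [27, 66, 73, 123, 62])
(np.float64(4.01), np.float64(110.7456782060134), np.float64(-2.0), np.float64(0.0), [27, 66, 68, 124, 55])
(np.float64(3.66), np.float64(112.02993912647798), np.float64(-2.0), np.float64(0.0), [27, 65, 79, 122, 65])
(np.float64(3.49), np.float64(114.9053692449746), np.float64(-2.0), np.float64(0.0), [27, 65, 91, 121, 67])
(np.float64(4.19), np.float64(115.68557662545211), np.float64(-2.0), np.float64(0.0), [28, 66, 65, 124, 51])
(np.float64(0.35), np.float64(119.47275725107544), np.float64(0.0), np.float64(1.0), [31, 57, 76, 121, 0])
(np.float64(0.17), np.float64(119.76431448304847), np.float64(0.0), np.float64(1.0), [31, 55, 76, 121, 0])
(np.float64(3.32), np.float64(121.18495564418619), np.float64(-2.0), np.float64(0.0), [27, 63, 122, 119, 71])
(np.float64(4.36), np.float64(122.1267996226
[... 904 characters left out ...]
at64(2.79), np.float64(29.724288283770168), np.float64(0.0), np.float64(-1.0), [36, 98, 64, -691, 103])
(np.float64(2.44), np.float64(32.85016055253745), np.float64(0.0), np.float64(-1.0), [35, 104, 56, -4686, 92])
(np.float64(0.87), np.float64(37.27318716404995), np.float64(1.0), np.float64(-1.0), [35, 92, 112, 3604, 70])
(np.float64(0.0), np.float64(39.45002003822225), np.float64(0.0), np.float64(-1.0), [36, 83, 91, 663, 0])
(np.float64(6.28), np.float64(39.45002003822225), np.float64(0.0), np.float64(-1.0), [36, 83, 91, 663, 0])
worst (np.float64(3.32), np.float64(118.11363993417726), np.float64(-2.0), np.float64(-2.0), [40, 74, 90, 2900, 0])
1.7
real	0m17.306s
user	0m17.800s
sys	0m0.184s
```

Both views agree on knob yaw ≈ 0.49 at about (0.4125, 0.346). For the shaft, θ ≈ 0.4 at about (0.566, -0.117). Picking the knob up now.

```bash
cat >> h.py <<'E'
def Q(a): return [0.,float(np.cos(a/2)),float(np.sin(a/2)),0.]
def st(m=""):
    s=sense();print(m,round(s["t"],2),np.round(s["tcp_pos"],4),"f",np.round(s["ft_force"],1),"m",np.round(s["moment"],2),"gap",round(s["finger_gap"],3),"g",np.round(s["grasp_force"],1));return s
E
python3 - <<'E'
from h import *
x,y=.4125,.346
for a in (.49,.49+np.pi,.49-np.pi):
    for p in ([x,y,.13],[.566,-.117,.12]):
        j=ik(p,Q(a)); print(a,None if j is None else np.round(j,2))
a=.49+np.pi
try:
    move_to([x,y,.13],Q(a))
except MotionError as e:
    print(e); raise SystemExit
move_gripper(.5)
move_linear([x,y,.020],max_speed=.12); st("down")
move_gripper(0.); st("grip")
move_linear([x,y,.13],max_speed=.12); st("up")
cv2.imwrite("pics/g1.png",np.hstack([crop("top",[x,y,.14],32,6,"t"),crop("side",[x,y,.14],32,6,"s")]))
E
```

```text
0.49 [-1.07  0.62  0.51  1.88 -0.43  0.76 -1.4 ]
0.49 [-0.18  0.7   0.57  1.78 -0.5   0.82 -0.45]
3.6315926535897933 [-0.59  0.58 -0.23  1.86  0.19  0.72  1.14]
3.6315926535897933 [ 0.25  0.64 -0.13  1.76  0.11  0.75  2.12]
-2.651592653589793 [-0.59  0.58 -0.23  1.86  0.19  0.72  1.14]
-2.651592653589793 [ 0.25  0.64 -0.13  1.76  0.11  0.75  2.12]
down 4.42 [0.4129 0.3464 0.0206] f [0.3 0.6 0.2] m [-0.    0.01  0.03] gap 0.5 g 0.0
grip 4.8 [0.4129 0.3463 0.0208] f [-0.7 -0.2  5. ] m [-0.14  0.07 -0.02] gap 0.124 g 60.8
up 5.87 [0.412  0.3455 0.1292] f [ 0.1 -0.2 -0.1] m [-0.02 -0.03  0.04] gap 0.125 g 60.2
t origin 144 199 scale 6
s origin 321 277 scale 6
```

Run:
```python
from fit import *
x,y,a=.566,-.117,.4+np.pi
move_to([x,y,.125],Q(a)); s=st("hover")
im=[]
for c in ("top","side"):
    F=np.mean([grab_frame(c).astype(float) for _ in range(6)],0);np.save(f"hov_{c}.npy",F)
    u,v=np.round(project(c,[x,y,.10])).astype(int)
    im.append(cv2.resize(F[v-25:v+25,u-25:u+25,::-1].clip(0,255).astype(np.uint8),(400,400),interpolation=cv2.INTER_CUBIC));print(c,u-25,v-25)
cv2.imwrite("pics/h1.png",np.hstack(im))
```

```text
hover 7.74 [ 0.5663 -0.1147  0.1251] f [ 0.2  0.4 -0.9] m [ 0.04  0.01 -0.02] gap 0.124 g 60.2
top 320 151
side 279 155
```

View pics/h1.png

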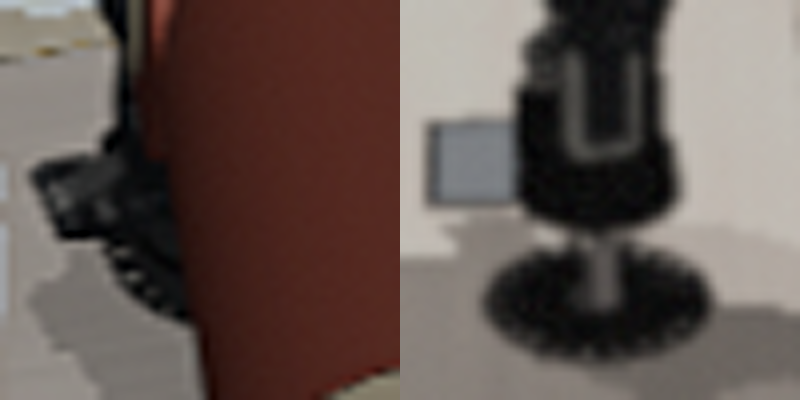

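The hover picture shows the knob in the gripper, skirt centred near side px (304,181), directly over the shaft at about (304.2,188). In the top view the arm hides it. Now I'll fit the skirt and the shaft tip in the side view.

```bash
cat > run2.py <<'E'
from fit import *
s=st("now");z0=s["tcp_pos"][2]-.020
c="side"
for y in (-.122,-.119,-.116): print("tip far edge px",y,project(c,[.568,y-.006,.085]),"dial z .066 far/near",project(c,[.568,y-.036,.066])[1],project(c,[.568,y+.036,.066])[1])
F=np.load("hov_side.npy").mean(2);P=np.load("avg_side.npy").mean(2)
print(F[172:190,292:318].astype(int))
# skirt fit: rows 174..182
u,v,n=286,164,36
I=F[v:v+n,u:u+n];K=np.zeros((n,n),bool);K[12:19,:]=True
def cost(p):
    L=mask([(1,hull(proj(c,np.r_[circ(p[0]/100,p[1]/100,.027,z0),circ(p[0]/100,p[1]/100,.027,z0+.016)])))],u,v,n)
    M=cover(L,2,n);r=np.r_[M,[M[0]*np.arange(n)[None,:]/n]];return resid(r[:,K],I[K])[0]
i0=[56.6,-11.6]
b=minimize(cost,i0,method="Nelder-Mead",options=dict(initial_simplex=[i0,[57,-11.6],[56.6,-11.2]]));print("knob side",b.x,b.fun)
E
python3 run2.py
```

```text
now 8.34 [ 0.566 -0.117  0.125] f [ 0.2  0.5 -1.3] m [-0.02  0.08  0.04] gap 0.127 g 60.2
tip far edge px -0.122 [303.61848737 183.12245449] dial z .066 far/near 183.49837370109876 198.31582404791595
tip far edge px -0.119 [303.43829226 183.72802674] dial z .066 far/near 184.08766809901766 198.9652834538312
tip far edge px -0.116 [303.25736189 184.33606998] dial z .066 far/near 184.6792993370822 199.6174469605029
[[115  62  10  12  14  15  23  46  75  71  46  33  33  40  47  53  61  34
   12  35  89 147 181 187 186 185]
 [117  67  18   5  13  12  18  37  65  75  66  55  56  62  67  65  49  22
   12  16  52 126 178 187 186 185]
 [116  69  21   6   6  11  13  23  48  64  67  59  51  48  48  38  26  13
    8  12  43 116 172 186 187 185]
 [117  78  31  13  10  12  12  17  22  32  33  30  23  26  19  18  16  14
    7  13  38 105 164 184 186 185]
 [116  73  28   9   9  15  11   9  10   8  14  12  10  16  13  12  13  15
   18   8  33  92 153 182 186 185]
 [116  67  22  14  13   8  10  11  14  11  15  14  12  14  12  14  11  12
   14   9  21  79 143 180 186 185]
 [116  67  20   3  14  10  10
[... 635 characters left out ...]
129 139 159 162 149 117  79  70  71  52  54  72  83  94 121 147
  160 167 169 169 170 168 168 167]
 [125 126 125 123 127 136 135 105  69  80  97  79  71  73  68  67  95 123
  141 152 158 164 168 170 167 167]
 [124 119 107  85  68  73  83  64  41  54  74  77  80  73  48  41  73  90
   83  94 115 139 156 164 168 168]
 [108  87  66  53  33  27  32  22  20  31  53  74  85  73  41  26  41  48
   40  62  82  92 116 143 158 168]
 [ 70  51  29  27  23  16  10  12  13  25  46  72  84  72  42  18  18  20
   26  42  48  58  86 101 129 157]
 [ 38  35  22  19  13  15  13  13  10  22  47  70  84  73  39  12  14  17
   17  23  25  35  48  47  84 132]]
knob side [ 56.81103516 -12.08574219] 152.9511412443876
```

```bash
sed -i 's/^F=np.load("hov_side.npy").mean(2)/F=np.mean([grab_frame(c).astype(float) for _ in range(6)],0);np.save("hov_side.npy",F);F=F.mean(2)/; s/^print(F\[/#&/' run2.py
cat >> run2.py <<'E'
for dz in (-.002,.002):
    z0=s["tcp_pos"][2]-.020+dz
    b=minimize(cost,i0,method="Nelder-Mead",options=dict(initial_simplex=[i0,[57,-11.6],[56.6,-11.2]]));print("knob side dz",dz,b.x,b.fun)
# image shift needed to bring skirt onto dial: tip model check
P=P[:, :]
for x in (.566,.568,.570):
    print(x,project(c,[x,-.117,.085])[0],project(c,[x,-.117,.07])[0])
print("cols shaft bare row190",P[190,298:310].astype(int)); print("now",F[188:192,298:310].astype(int))
print("skirt row 178",F[178,290:316].astype(int)); print("col 304",F[178:190,303:306].astype(int).tolist())
E
python3 run2.py
```

```text
now 8.34 [ 0.566 -0.117  0.125] f [ 0.2  0.5 -1.3] m [-0.02  0.08  0.04] gap 0.127 g 60.2
tip far edge px -0.122 [303.61848737 183.12245449] dial z .066 far/near 183.49837370109876 198.31582404791595
tip far edge px -0.119 [303.43829226 183.72802674] dial z .066 far/near 184.08766809901766 198.9652834538312
tip far edge px -0.116 [303.25736189 184.33606998] dial z .066 far/near 184.6792993370822 199.6174469605029
knob side [ 56.79540629 -12.06042871] 145.0310511456056
knob side dz -0.002 [ 56.8594101  -12.41836777] 135.79041366090948
knob side dz 0.002 [ 56.74585571 -11.75472717] 153.518336109119
0.566 303.7400993741941 303.82141644719445
0.568 302.95416506402677 303.04077361369946
0.57 302.16848975485215 302.26038630130176
cols shaft bare row190 [30 34 52 63 65 80 96 89 64 37 32 29]
now [[ 9 11 14 22 49 72 85 73 41 17 18 22]
 [12 12 19 21 46 71 84 71 37 18  6 18]
 [13 19 21 34 47 71 84 75 44 19  7 10]
 [ 9 12 30 40 52 71 83 75 49 21 12 11]]
skirt row 178 [129 126 115  69  22  13  13   9  13   9  14  13  14   8   9  17  10  18
  13  11  11   6  16  70 139 180]
col 304 [[8, 9, 17], [13, 13, 17], [15, 16, 17], [15, 15, 10], [14, 18, 14], [25, 30, 50], [53, 58, 81], [80, 73, 75], [77, 82, 72], [71, 84, 73], [72, 85, 73], [71, 84, 71]]
```

```bash
cat >> h.py <<'E'
def descend(x,y,a,z0,z1,step=.001,fmax=3.,speed=.03):
    """step down until the vertical force exceeds fmax; returns (z, force)"""
    b=sense()["ft_force"]; z=z0
    while z>z1+1e-6:
        z=max(z-step,z1); move_linear([x,y,z],Q(a),max_speed=speed)
        s=sense(); d=s["ft_force"]-b
        if d[2]>fmax: break
    return z,np.round(d,1),np.round(s["moment"],2),np.round(s["tcp_pos"],4),round(s["t"],2)
E
python3 - <<'E'
from h import *
x,y,a=.566,-.117,.4+np.pi
move_linear([x,y,.108],Q(a),max_speed=.08); st()
print(descend(x,y,a,.107,.0975,.001,3))
E
```

```text
9.01 [ 0.5655 -0.1169  0.1072] f [-0.3 -0.9 -0.1] m [-0.04  0.03 -0.01] gap 0.125 g 60.2
(0.0975, array([1.4, 1. , 0.1]), array([ 0.17, -0.23,  0.02]), array([ 0.5661, -0.117 ,  0.0975]), 11.51)
```

The knob has slid about 8 mm onto the shaft with almost no force. I'll continue to home, then press.

Run:
```python
from h import *
x,y,a=.566,-.117,.4+np.pi
z=.0975
for i in range(26):
    z-=.0005; move_linear([x,y,z],Q(a),max_speed=.02)
    s=sense(); print(round(z,4),np.round(s["tcp_pos"][2],4),np.round(s["ft_force"],1),np.round(s["moment"],2),round(s["finger_gap"],3),round(s["t"],1))
    if s["ft_force"][2]>22 or np.hypot(*s["ft_force"][:2])>15: break
cv2.imwrite("pics/p1.png",np.hstack([crop("side",[x,y,.09],25,8,"s"),crop("top",[x,y,.09],25,8,"t")]))
```

```text
0.097 0.0971 [ 1.1  0.4 -0. ] [ 0.1  -0.3  -0.04] 0.127 11.8
0.0965 0.0965 [ 1.3  1.1 -0. ] [ 0.1  -0.37 -0.05] 0.125 12.0
0.096 0.096 [ 1.9 -0.2 -0.2] [ 0.15 -0.35  0.  ] 0.122 12.3
0.0955 0.0955 [ 1.8  1.  -0.6] [ 0.15 -0.4   0.02] 0.126 12.5
0.095 0.095 [ 1.5 -0.2  0.4] [ 0.15 -0.43  0.03] 0.122 12.8
0.0945 0.0945 [1.3 0.9 0.7] [ 0.18 -0.36 -0.02] 0.126 13.0
0.094 0.094 [0.4 0.8 0.1] [ 0.17 -0.47 -0.02] 0.125 13.3
0.0935 0.0935 [2.4 0.5 0.5] [ 0.19 -0.47 -0.05] 0.126 13.5
0.093 0.093 [ 2.1  0.5 -0. ] [ 0.22 -0.51  0.02] 0.126 13.8
0.0925 0.0926 [2.4 0.5 1.2] [ 0.16 -0.4   0.01] 0.127 14.0
0.092 0.0924 [0.7 0.1 3.5] [ 0.2  -0.25 -0.02] 0.126 14.3
0.0915 0.0917 [1.5 1.3 5.5] [ 0.16 -0.21 -0.02] 0.125 14.5
0.091 0.0912 [0.7 1.2 5.3] [ 0.22 -0.17  0.02] 0.126 14.8
0.0905 0.0908 [1.2 1.3 5.2] [ 0.26 -0.13 -0.02] 0.128 15.0
0.09 0.0904 [0.5 1.2 6.5] [ 0.25 -0.08  0.03] 0.125 15.3
0.0895 0.09 [0.2 0.5 6.9] [ 0.17 -0.16 -0.03] 0.126 15.5
0.089 0.0896 [-0.2  1.6  7.7] [ 0.29 -0.08  0.02] 0.123 15.8
0.0885 0.0891 [-0.9  1.3  8. ] [ 0.22 -0.02 -0.02] 0.127 16.0
0.088 0.0888 [-0.  -0.1  8.6] [ 0.29 -0.01  0.02] 0.125 16.3
0.0875 0.0884 [-0.7  0.7  9.1] [0.29 0.07 0.07] 0.124 16.5
0.087 0.0884 [-0.7  1.3 11.8] [ 0.23  0.22 -0.03] 0.124 16.8
0.0865 0.0883 [-1.6  1.3 14.2] [0.29 0.46 0.  ] 0.125 17.0
0.086 0.0883 [-2.9  0.5 17.2] [ 0.32  0.55 -0.03] 0.125 17.3
0.0855 0.0882 [-2.8  1.  18.6] [ 0.31  0.7  -0.01] 0.125 17.5
0.085 0.0882 [-4.   2.4 22.6] [0.32 0.91 0.01] 0.123 17.8
s origin 279 159 scale 8
t origin 320 152 scale 8
```

View pics/p1.png

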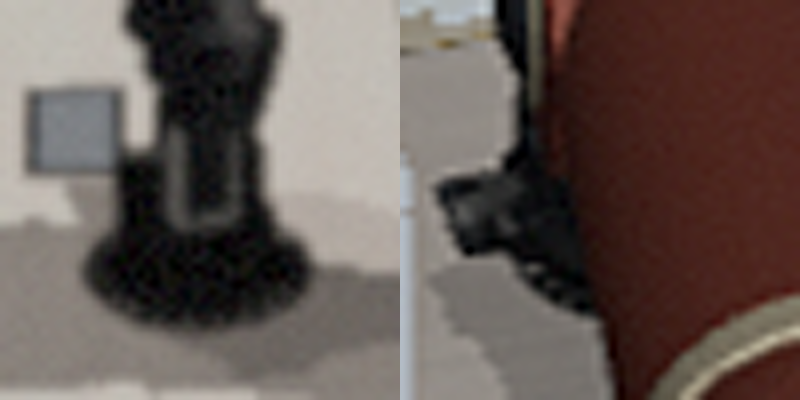

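The picture shows the skirt down at the dial, at about side px (304,188). The force trace matches: free slide to home at z = 0.0922, about 5 N rising to 9 N over 4 mm, then the hard stop. I'll confirm it holds and hand in.

Run:
```python
from h import *
sleep(.5); s=st("hold")
if s["ft_force"][2]>13: print(finish_job())
```

```text
hold 18.36 [ 0.5663 -0.117   0.0882] f [-4.   1.2 22.2] m [ 0.32  0.91 -0.04] gap 0.126 g 63.5
the job is handed in; nothing more can be done
None
```

The timer knob is home on the shaft and pressed in against the hard stop, with the gripper still on it holding about 22 N; the job was handed in at 18.4 s.

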